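# Load the photometer and set its dial against backlash

## Robot

A 6-joint arm with a two-finger parallel gripper is mounted at the origin on the work surface. World frame = base frame: x ahead of the robot, y to its left, z up, the work surface at z = 0. Lengths are in m, angles in rad, forces in N, time in s.
With the tool pointing down it reaches from about 0.3 to 0.85 m from the base axis. Payload 4.2 kg.
Tool frame: the origin (TCP) lies at the very end of the fingers, on their centre line; the grasp point (between the pads) lies manip.hold_point_z behind it (manip.hold_point_z is the distance from the TCP to the grasp point, in m); z points along the fingers, y is the line along which they close (so a half turn about z gives the same grasp; the last joint's range is limited). The gripper opens to 91 mm and grips with 3 to 60 N. Pads are 32 mm wide; open, the fingers measure 118 mm over their backs; the gripper's body (76 mm by 178 mm) begins 60 mm behind the grasp point.
Start: joints at [-1.348, 0.32, 1.565, -0, 1.257, -0.02], TCP at [0.138, -0.558, 0.214] pointing down, gripper open.
Joint ranges: [-3.11, 3.11], [-0.84, 2.01], [0.21, 2.61], [-1.34, 4.49], [0.05, 2.63], [-2.56, 2.56]. Speed limits (rad/s): [2.57, 2.57, 3.14, 3.14, 3.14, 3.14].

## Interface

Orientations are given as a 3x3 rotation matrix whose columns are the frame's x, y, z axes.
In Python, from workcell import observe, viewer, order, nets, manip gives the robot as it stands. The module is installed in compiled form; this text tells all that it offers.
- The arm moves only by the shell command python3 -m jog 'ROWS' [OPENING] [FORCE]. ROWS is JSON, one flat list of numbers, 4 for each row, row after row: the shift along the tool's x, y, z scaled (see below), then the turn about the tool's z scaled (see below). In form: [x, y, z, roll, x, y, z, roll, ...]. A call has 1 to 8 rows; each row shifts and turns the commanded pose from where the row before left it, along the tool's axes as they then stand; what a row does not reach is not made up. The controller multiplies each number of a shift by 2.5 cm and each number of a turn by 6 degrees. A row lasts 1/12 s, in which the tool goes at most 41.7 mm and 7.16 degrees, less where a joint would pass 70% of its speed; a pose out of reach is approached as far as the arm can. A call with a number of a shift or a turn outside -1 to 1 is refused whole. A call with a gripper value outside its range is refused whole. OPENING is the gripper's target within -1 to 1 (fully open at 1, half-way at 0, shut at -1), set as the call begins (- or left out, the last holds). The fingers move at their own pace and stop on an object; FORCE is the grip in N (left out, the last holds). Time passes only in rows, so rows that do not move let the fingers close. It gives the time, the measured TCP pose, the force, the opening and the grip force at its end, in the units of the state.
- observe(): the state, without advancing time (a new reading comes with each control period).
- viewer.snapshot(name): name is "side" or "top"; returns a dict with "img" (480x640x3 uint8, red, green, blue), "mtx" (3x3 intrinsics, pixels), "view" (4x4, takes a point from world to camera coordinates). Camera axes: x right, y up, looking along -z (the intrinsics and any distortion apply to the point x, -y, -z); pixel columns grow to the right and rows downward; lengths in m; the calibration is good to about 2 mm. A picture is of the moment at which its call begins. There is no depth.
- order.job_done(): hands the job in; it is judged then, once.
Trained networks look in a picture, given as the dict that the camera call returned (one of the last four; its "shot" number tells which), for a name from the list of things; names that differ only in an ending like _2 or _b are one class to them, and where a whole thing is asked for, a point or a joint stands for the part that bears it (a point fixed in the world has none). Each returns a list of dicts, best first, with "conf" (0 to 1); they miss things now and then, are a little off and sometimes report something else, mostly with a low value. They report only what shows in the picture. A call takes as long as a camera call. They do not tell look-alikes from the thing itself.
- nets.regions_of(picture, name): "pixels" (480x640 bool, what is visible of it).
- nets.spot_point(picture, name): "point" ([x, y, z] in m, in world coordinates, good to about 4 mm: a listed point, or the origin of a listed thing).
The state is a dict: "time": time; "joint_pos": joint angles; "joint_velocities": joint speeds; "joint_torque": joint torques, N m; "tcp_pos": TCP position; "tcp_rot": TCP orientation; "ft_force": force on the tool from outside, world axes, zero at the start; "ft_torque": the same for the moment, N m; "width": opening from 0.0 (shut) to 1.0 (fully open); "grip_force": force on a finger pad.
Only numpy, scipy, OpenCV 4.12 (cv2) and the standard library are available. Lean on these libraries where they do the work, as an engineer would, in place of code of your own. Each camera call takes 0.05 s, during which the arm holds its last target. There are 200 camera calls.

## Task

Get the photometer ready: first push the sample carrier fully home, so that its orange end plate lies against the mouth of the grey case. Then, by its handle, turn the handwheel anticlockwise until the red line is at least 45 degrees beyond the yellow pointer, and bring it back clockwise only, stopping with the red line at the pointer so that the backlash is taken up clockwise. Leave the bottles, glassware and rack where they stand.

Things in the scene. Friction and masses are not known exactly. Their poses are not given: they have to be found in the camera images.
- photometer: White bench photometer, fixed. Housing 220 (x) by 190 mm (y), 100 mm tall; origin on the table under the handwheel's axis, z up, +x away from its display. On its -y side a low grey sample case (60 mm wide, top 50 mm above the table) stands on an 80 mm wide aluminium track (top 8 mm above the table) that runs out to y = -320 mm.
- case_mouth (a point): Centre of the sample case's mouth, 26 mm above the table, at y = -205 mm in the photometer's frame, facing its -y; inside 44 mm wide, 36 mm high. The carrier goes in along the photometer's +y.
- carrier: Sample carrier, loose, 0.1 to 0.25 kg: black bar 40 x 105 x 30 mm with an orange end plate 58 mm wide, 36 tall. It lies on the track, started straight in the mouth, 50 to 80 mm still outside. Origin: bottom centre of the plate's inner face; +y runs along the bar into the case, the plate fills y = -10 to 0 mm. Home: origin at the photometer's y = -205 mm. A few newtons slide it.
- wheel_axis (a point): Point on the handwheel's vertical axis at the height of the dial face, 122 mm above the table. The handwheel is a flat aluminium disc 150 mm across, on top of the housing, with a hub 28 mm across that rises 7 mm above the dial face.
- index (a point): Point on the dial face, 68 mm from the axis, 10 mm inwards of the tip of the fixed yellow pointer, which stands on a black post (top 125 mm above the table) at the wheel's -x rim in the photometer's frame.
- red_line (a point): Middle of the red line on the handwheel's dial, 68 mm from the axis; the line is radial, 26 x 8 mm. On the mark, it coincides with index.
- handle (a point): Middle of the crank handle: an upright black cylinder, 20 mm across and 45 mm tall, from 122 to 167 mm above the table, fixed to the wheel 55 mm from its axis, exactly opposite the red line. A tangential push of about 3 to 4 N turns the wheel; it stays where it is left.
- screw (a joint): Angle of the screw inside the instrument, rad, growing clockwise seen from above, range -1.9 to 1.9. The wheel's own angle is screw + wheel; it is 0 with the red line at the pointer, positive with the line clockwise of it (towards the photometer's +y). At the start it lies between 0.33 and 1.32.
- wheel (a joint): Backlash: angle of the handwheel relative to the screw, rad, clockwise positive, from -0.17 to +0.17. Between these the wheel moves alone, almost freely; at +0.17 it drives the screw clockwise, at -0.17 anticlockwise. Play taken up clockwise means about +0.17.
- amber_tall: Bystander: brown glass bottle, black cap, 68 mm across, 160 mm tall; origin under its centre.
- amber_small: Bystander: small brown bottle, red cap, 48 mm across, 95 mm tall; origin under its centre.
- white_jar: Bystander: white plastic jar, 84 mm across, 120 mm tall; origin under its centre.
- beaker: Bystander: glass beaker, 76 mm across, 90 mm tall; origin under its centre.
- burner: Bystander: glass spirit burner, 90 mm across, 83 mm tall; origin under its centre.
- tube_rack: Bystander: clear test-tube rack, 70 x 200 mm, 115 mm tall with its tubes; origin under its centre.
There are look-alikes about, which are no part of the job. Leave any blue or purple look-alike of the carrier alone.

How it is judged:
On the way, in this order (a step that is already met when the one before it is completed fails the run):
1. the carrier is fully home in the case (end plate within 4 mm of the mouth) (y of carrier in the frame of photometer above -0.209 m and angle between the y axis of carrier and the y axis of photometer, either way round below 0.06 rad and z of carrier in the frame of photometer below 0.012 m), for 0.2 s.
2. the wheel has been turned anticlockwise until the red line is well beyond the pointer (40 degrees or more is accepted) (y of red_line in the frame of photometer below -0.0437 m), for 0.1 s.
At the end, for the whole second after the job is handed in: The carrier is home (end plate within 4 mm of the mouth, straight within 0.06 rad, resting on the track), the red line is within 9 mm of the pointer's point on the dial, the play is taken up clockwise (joint wheel above 0.12), and all is at rest (all of step 1 and distance between red_line and index below 0.009 m and value of joint wheel above 0.12 rad and velocity of joint screw between -0.05 and 0.05 rad/s and linear speed of carrier below 0.02 m/s); the robot touches nothing.
It fails at once if a bottle, jar, beaker, burner or rack is moved more than 30 mm or tipped (distance of any of amber_tall, amber_small, white_jar, beaker, burner, tube_rack from where it was at the start of the episode above 0.03 m or angle between any of amber_tall, amber_small, white_jar, beaker, burner, tube_rack's own z axis and vertical above 0.5 rad).
It also fails if it takes over 64 s, if anything falls off the work surface, if the arm or the gripper's body presses on something with over 40 N, if the wrist force passes 120 N, or if a joint passes its speed limit or range.

## Working session

There is one attempt and no reset: what is moved stays moved. The work goes in short steps, Python scripts to look and compute and a shell command to move; the robot and the scene stay as the last step left them, time stands still between calls to the robot, and variables do not carry over. Pictures are saved under pics/ and viewed, at most 10 in all, crops included, and the job is handed in when it is done.

```bash
mkdir -p pics; cat > h.py <<'E'
import numpy as np, cv2
from workcell import observe, viewer, order, nets, manip
def snap(n,f=None):
    p=viewer.snapshot(n)
    if f: cv2.imwrite('pics/'+f,p['img'][:,:,::-1])
    return p
def ray(p,u,v,z):
    K=np.array(p['mtx']);V=np.array(p['view']);d=np.linalg.inv(K)@[u,v,1];d=d*[1,-1,-1]
    R=V[:3,:3];o=-R.T@V[:3,3];w=R.T@d
    return o+w*(z-o[2])/w[2]
def proj(p,X):
    K=np.array(p['mtx']);V=np.array(p['view']);c=V[:3,:3]@X+V[:3,3];q=K@(c*[1,-1,-1]);return q[:2]/q[2]
E
python3 - <<'E'
from h import *
np.set_printoptions(precision=3,suppress=True)
s=observe();print(s['time'],s['tcp_pos'],s['tcp_rot'],s['width'],manip.hold_point_z)
for c in('top','side'):
    p=snap(c,c+'0.png');V=p['view'];print(c,-V[:3,:3].T@V[:3,3])
    for n in('photometer','case_mouth','carrier','wheel_axis','index','red_line','handle','amber_tall','amber_small','white_jar','beaker','burner','tube_rack'):
        print(n,[(np.round(d['point'],3).tolist(),round(d['conf'],2)) for d in nets.spot_point(p,n)[:3]])
E
```

```text
0.0 [ 0.138 -0.558  0.213] [[ 0.971  0.24  -0.   ]
 [ 0.24  -0.971  0.002]
 [ 0.    -0.002 -1.   ]] 1.0005342577895173 0.0188
top [ 0.358 -0.008  1.51 ]
photometer [([0.5, 0.114, -0.003], 0.64)]
case_mouth [([0.469, -0.086, 0.02], 0.63)]
carrier [([0.459, -0.145, 0.009], 0.88), ([0.44, -0.332, 0.001], 0.74), ([0.611, -0.204, -0.005], 0.69)]
wheel_axis [([0.496, 0.12, 0.12], 0.96)]
index [([0.429, 0.126, 0.118], 0.77)]
red_line [([0.435, 0.152, 0.12], 0.87)]
handle [([0.544, 0.09, 0.144], 0.93)]
amber_tall [([0.754, 0.225, 0.0], 0.74)]
amber_small [([0.575, -0.07, -0.006], 0.48)]
white_jar [([0.761, 0.104, -0.004], 0.95), ([0.752, 0.227, 0.001], 0.36), ([0.544, 0.092, 0.141], 0.25)]
beaker [([0.462, 0.454, 0.004], 0.65)]
burner [([0.613, 0.452, -0.004], 0.74), ([0.427, 0.125, 0.122], 0.49)]
tube_rack [([0.535, -0.457, 0.003], 0.69)]
side [-0.069  0.581  0.662]
photometer [([0.494, 0.119, 0.0], 0.64)]
case_mouth [([0.467, -0.088, 0.027], 0.88), ([0.426, 0.128, 0.118], 0.42)]
carrier [([0.268, -0.142, -0.006], 0.97), ([0.44, -0.333, 0.001], 0.93), ([0.611, -0.206, 0.002], 0.9)]
wheel_axis [([0.497, 0.117, 0.127], 0.84), ([0.544, 0.087, 0.14], 0.59)]
index [([0.43, 0.128, 0.122], 0.69)]
red_line [([0.44, 0.15, 0.12], 0.87), ([0.497, 0.119, -0.002], 0.31)]
handle [([0.544, 0.09, 0.144], 0.95)]
amber_tall [([0.753, 0.224, 0.002], 0.68)]
amber_small [([0.58, -0.072, 0.004], 0.68)]
white_jar [([0.753, 0.222, -0.001], 0.17)]
beaker [([0.462, 0.448, -0.001], 0.9)]
burner [([0.618, 0.446, -0.001], 0.81)]
tube_rack [([0.536, -0.458, 0.001], 0.79), ([0.425, 0.129, 0.119], 0.53)]
```

View pics/top0.png

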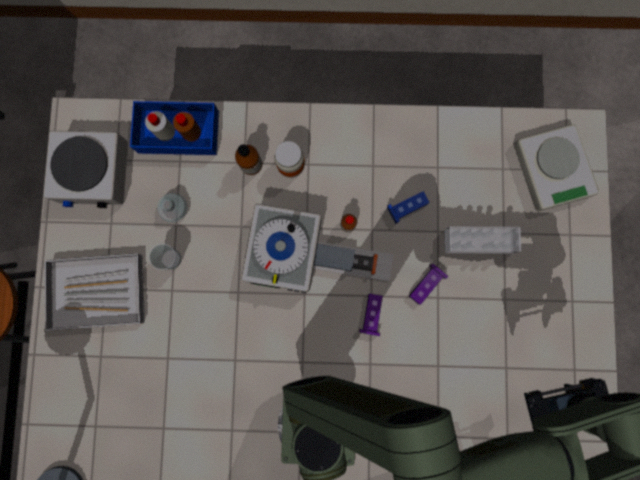

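View pics/side0.png

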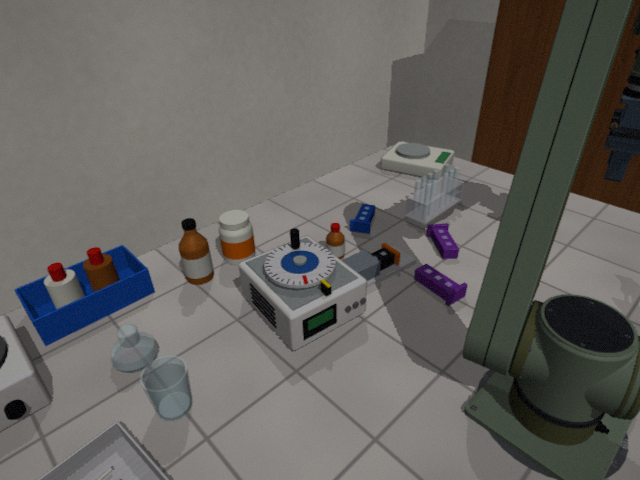

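The top view shows the real carrier, with its orange plate at about (375,262). The wheel is at (281,246), the red line at (266,267), the pointer at (276,279) and the handle at (291,228). The purple parts at (372,315) and (428,285) and the blue one at (408,207) are look-alikes. The side view agrees with this. The geometry gives a photometer yaw of about -0.135 rad, with the carrier about 58 mm out.

I'll shut the gripper, align it with the push axis and go to a spot above and behind the plate.

```bash
python3 -m jog '[0,0,0,0.9, 0,0,0,0.9, 0,0,0,0.9, 0,0,0,0.9, 0.66,-1,0,0, 0.66,-1,0,0, 0.66,-1,0,0, 0.66,-1,0,0]' -1 20; python3 -m jog '[0.66,-1,0,0, 0.66,-1,0,0, 0.66,-1,0,0, 0.66,-1,0,0, 0.66,-1,0,0, 0.66,-1,0,0, 0.66,-1,0,0, 0.66,-1,0,0]'; python3 -m jog '[0.66,-1,0,0, 0.66,-1,0,0, 0.66,-1,0,0, 0.66,-0.94,0,0, 0,0,0,0, 0,0,0,0]'
cat >> h.py <<'E'
np.set_printoptions(precision=3,suppress=True)
def pfr(yaw=-0.135,o=(0.4965,0.1185)):
    x=np.array([np.cos(yaw),np.sin(yaw)]);y=np.array([-x[1],x[0]]);return np.array(o),x,y
def inp(P):
    o,x,y=pfr();d=np.asarray(P)[:2]-o;return np.array([d@x,d@y])
E
python3 - <<'E'
from h import *
s=observe();print(s['tcp_pos'],inp(s['tcp_pos']));print(s['tcp_rot'])
for c in('top','side'):
    p=snap(c,c+'1.png')
    for n in('case_mouth','carrier','wheel_axis','index','red_line','handle'):
        print(n,[(d['point'].round(3) if hasattr(d['point'],'round') else d['point'],inp(d['point']),round(d['conf'],2)) for d in nets.spot_point(p,n)[:3]])
E
```

```text
time: 2.07
tcp_pos: [0.2176, -0.4669, 0.2139]
tcp_rot: [[0.991, -0.135, 0.0], [-0.135, -0.991, -0.0], [0.0, 0.0, -1.0]]
ft_force: [0.3, -0.1, 0.4]
width: 0.445
grip_force: 0.0
time: 2.73
tcp_pos: [0.3754, -0.2861, 0.2142]
tcp_rot: [[0.991, -0.134, 0.0], [-0.134, -0.991, -0.0], [0.0, 0.0, -1.0]]
ft_force: [0.1, 0.1, 0.5]
width: 0.003
grip_force: 0.0
time: 3.23
tcp_pos: [0.4537, -0.1978, 0.2139]
tcp_rot: [[0.991, -0.131, -0.0], [-0.131, -0.991, -0.0], [-0.0, 0.0, -1.0]]
ft_force: [-0.8, -0.6, 0.2]
width: 0.008
grip_force: 0.0
[ 0.454 -0.198  0.214] [ 0.    -0.319]
[[ 0.991 -0.131 -0.   ]
 [-0.131 -0.991 -0.   ]
 [-0.     0.    -1.   ]]
case_mouth [([0.4672, -0.0861, 0.0205], array([-0.001, -0.207]), 0.85)]
carrier [([0.6083, -0.2025, -0.0042], array([ 0.154, -0.303]), 0.78), ([0.4415, -0.3329, -0.0018], array([ 0.006, -0.455]), 0.67), ([0.4594, -0.1457, 0.0079], array([-0.001, -0.267]), 0.64)]
wheel_axis [([0.4987, 0.1161, 0.1197], array([ 0.003, -0.002]), 0.84)]
index [([0.4254, 0.1248, 0.1215], array([-0.071, -0.003]), 0.58), ([0.6163, 0.4514, -0.002], array([0.074, 0.346]), 0.22)]
red_line [([0.4373, 0.1527, 0.1242], array([-0.063,  0.026]), 0.92)]
handle [([0.5419, 0.0873, 0.1439], array([ 0.049, -0.025]), 0.78)]
case_mouth [([0.4682, -0.0886, 0.0286], array([-0.   , -0.209]), 0.78)]
carrier [([0.4618, -0.1417, 0.0115], array([ 0.001, -0.263]), 0.95), ([0.6099, -0.2062, 0.0005], array([ 0.156, -0.306]), 0.79), ([0.4393, -0.3323, -0.0039], array([ 0.004, -0.454]), 0.63)]
wheel_axis [([0.4967, 0.1171, 0.1256], array([ 0.   , -0.001]), 0.65)]
index [([0.4293, 0.1277, 0.1214], array([-0.068,  0.   ]), 0.88)]
red_line [([0.4427, 0.1502, 0.1214], array([-0.058,  0.024]), 0.82)]
handle [([0.5449, 0.0879, 0.1409], array([ 0.052, -0.024]), 0.78)]
```

The pose is good: lined up with x_p = 0 and 30 mm behind the plate. Next I lower the tool and push.

```bash
python3 -m jog '[0,0,1,0, 0,0,1,0, 0,0,1,0, 0,0,1,0, 0,0,1,0, 0,0,1,0, 0,0,1,0, 0,0,0.6,0]'; python3 -m jog '[0,0,0,0, 0,-0.4,0,0, 0,-0.4,0,0, 0,-0.3,0,0, 0,-0.3,0,0, 0,-0.3,0,0, 0,-0.3,0,0, 0,-0.3,0,0]';python3 -m jog '[0,-0.3,0,0, 0,-0.3,0,0, 0,-0.3,0,0, 0,0,0,0]'
python3 - <<'E'
from h import *
s=observe();print(s['tcp_pos'],inp(s['tcp_pos']))
for c in('top','side'):
    p=snap(c,c+'2.png')
    print([(inp(d['point']),round(d['conf'],2)) for d in nets.spot_point(p,'carrier')[:3]])
E
```

```text
time: 4.6
tcp_pos: [0.452, -0.198, 0.0217]
tcp_rot: [[0.991, -0.134, -0.003], [-0.134, -0.991, 0.001], [-0.003, -0.001, -1.0]]
ft_force: [0.7, 0.4, -0.3]
width: 0.006
grip_force: 0.0
time: 5.27
tcp_pos: [0.4614, -0.141, 0.0246]
tcp_rot: [[0.991, -0.133, 0.001], [-0.133, -0.991, -0.001], [0.002, 0.001, -1.0]]
ft_force: [-0.5, -1.5, 0.9]
width: 0.007
grip_force: 0.8
time: 5.6
tcp_pos: [0.4637, -0.1178, 0.0238]
tcp_rot: [[0.991, -0.133, -0.001], [-0.133, -0.991, 0.001], [-0.001, -0.001, -1.0]]
ft_force: [0.0, 0.4, 0.1]
width: 0.004
grip_force: 0.0
[ 0.464 -0.118  0.024] [-0.001 -0.239]
[(array([ 0.009, -0.454]), 0.82), (array([ 0.156, -0.306]), 0.7)]
[(array([-0.192, -0.284]), 0.85), (array([ 0.007, -0.453]), 0.81), (array([-0.059,  0.026]), 0.49)]
```

```bash
python3 -m jog '[0,-0.1,0,0, 0,-0.1,0,0, 0,-0.1,0,0, 0,0,0,0]'; python3 -m jog '[0,-0.08,0,0, 0,0,0,0]'
```

```text
time: 6.13
tcp_pos: [0.4649, -0.1115, 0.0239]
tcp_rot: [[0.991, -0.134, -0.0], [-0.134, -0.991, 0.0], [-0.0, -0.0, -1.0]]
ft_force: [0.1, 0.1, -0.1]
width: 0.007
grip_force: 0.0
time: 6.3
tcp_pos: [0.4652, -0.1096, 0.0239]
tcp_rot: [[0.991, -0.134, 0.0], [-0.134, -0.991, 0.0], [-0.0, -0.0, -1.0]]
ft_force: [0.7, 1.0, 0.1]
width: 0.004
grip_force: 0.0
```

```bash
python3 - <<'E'
from h import *
s=observe();print(s['tcp_pos'],inp(s['tcp_pos']),s['ft_force'])
p=snap('side');cv2.imwrite('pics/s3.png',cv2.resize(p['img'][200:330,300:460,::-1],None,fx=4,fy=4,interpolation=cv2.INTER_CUBIC))
E
```

```text
[ 0.465 -0.11   0.024] [-0.   -0.23] [0.663 0.988 0.084]
```

View pics/s3.png

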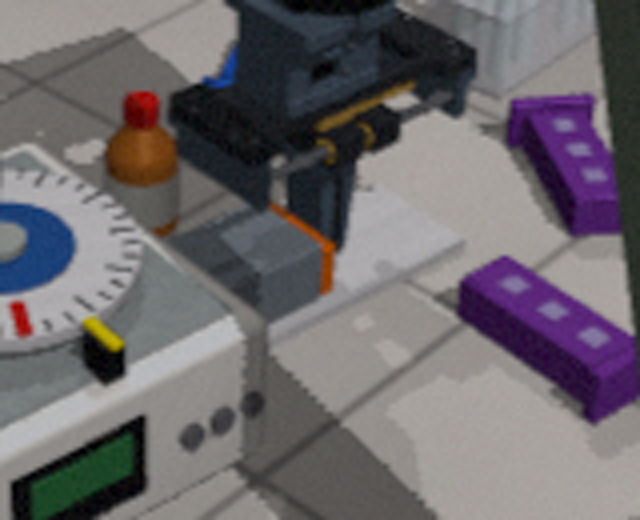

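The close-up shows the orange plate (about (300,240) in the crop) almost at the grey mouth, with no black bar visible. I'll keep pushing until the force shows it has stopped.

```bash
python3 -m jog '[0,-0.08,0,0, 0,0,0,0]'|grep -E 'tcp_pos|force'; python3 -m jog '[0,-0.08,0,0, 0,0,0,0]'|grep -E 'tcp_pos|force'
```

```text
tcp_pos: [0.4655, -0.1078, 0.024]
ft_force: [0.7, -0.3, 0.1]
grip_force: 0.1
tcp_pos: [0.4656, -0.1075, 0.024]
ft_force: [-1.9, -8.4, -0.9]
grip_force: 4.4
```

```bash
python3 -m jog '[0,-0.06,0,0, 0,0,0,0, 0,0,0,0, 0,0,0,0]'|grep -E 'tcp_pos|force'; python3 -m jog '[0,0.5,0,0, 0,0.5,0,0, 0,0,-1,0, 0,0,-1,0, 0,0,-1,0, 0,0,-1,0, 0,0,-1,0, 0,0,-1,0]' |grep tcp_pos; python3 -m jog '[0,0,-1,0, 0.25,-0.9,0,0, 0.25,-0.9,0,0, 0.25,-0.9,0,0, 0.25,-0.9,0,0, 0.25,-0.9,0,0, 0.25,-0.9,0,0, 0.25,-0.9,0,0]' -0.2 20|grep tcp_pos;  python3 -m jog '[0.25,-0.9,0,0, 0,-0.9,0,0, 0,-0.9,0,0, 0,0,0,0.8, 0,0,0,0.8, 0,0,0,0.8, 0,0,0,0.8, 0,0,0,0.8]'; python3 -m jog '[0,0,0,0, 0,0,0,0]'
cat > look.py <<'E'
from h import *
s=observe();T=inp(s['tcp_pos']);R=s['tcp_rot'];x=np.array(R)[:2,0]
print('t',s['time'],'tcp',s['tcp_pos'],'p',T,'pol',np.hypot(*T),np.degrees(np.arctan2(T[1],T[0])),'yaw_p',np.degrees(np.arctan2(x[1],x[0])+0.135),'w',s['width'],'j6',s['joint_pos'][5],'F',s['ft_force'])
for c in('top','side'):
    p=snap(c,c+'_last.png')
    for n in('carrier','wheel_axis','index','red_line','handle'):
        for d in nets.spot_point(p,n)[:1 if n!='carrier' else 4]:
            q=inp(d['point']);print(c,n,q,round(d['point'][2],3),round(np.degrees(np.arctan2(q[1],q[0])),1),round(d['conf'],2))
E
python3 look.py
```

```text
tcp_pos: [0.4655, -0.1075, 0.024]
ft_force: [-3.1, -14.3, -0.6]
grip_force: 7.4
tcp_pos: [0.4622, -0.1289, 0.1752]
tcp_pos: [0.5271, 0.0224, 0.1989]
time: 9.02
tcp_pos: [0.542, 0.0874, 0.1987]
tcp_rot: [[0.849, -0.529, -0.001], [-0.529, -0.849, 0.0], [-0.0, 0.0, -1.0]]
ft_force: [-0.2, -0.4, -0.7]
width: 0.398
grip_force: 0.0
time: 9.18
tcp_pos: [0.542, 0.0872, 0.1988]
tcp_rot: [[0.852, -0.523, -0.0], [-0.523, -0.852, 0.0], [-0.0, 0.0, -1.0]]
ft_force: [-0.7, -0.2, -0.6]
width: 0.396
grip_force: 0.0
t 9.1833 tcp [0.542 0.087 0.199] p [ 0.049 -0.025] pol 0.055239176989775804 -26.733075743036927 yaw_p -23.829532041564384 w 0.39587878791889125 j6 2.260225055443584 F [-0.719 -0.23  -0.637]
top carrier [-0.19  -0.284] 0.001 -123.8 0.91
top carrier [ 0.154 -0.308] -0.003 -63.4 0.8
top carrier [-0.005 -0.208] 0.007 -91.3 0.44
top carrier [0.071 0.352] -0.002 78.6 0.37
top wheel_axis [0. 0.] 0.119 38.7 0.84
top index [-0.069 -0.004] 0.119 -176.4 0.9
top red_line [-0.066  0.026] 0.122 158.7 0.92
top handle [ 0.05  -0.018] 0.144 -20.4 0.91
side carrier [-0.191 -0.286] -0.004 -123.7 0.86
side carrier [ 0.156 -0.304] 0.005 -62.9 0.79
side carrier [-0.002 -0.208] 0.007 -90.7 0.6
side carrier [ 0.    -0.455] 0.0 -90.0 0.55
side wheel_axis [-0.     0.001] 0.125 91.4 0.66
side index [-0.07   0.002] 0.119 178.8 0.62
side red_line [-0.06   0.022] 0.119 160.1 0.6
side handle [ 0.051 -0.021] 0.14 -22.4 0.72
```

The plate stopped at a firm 14 N, and the networks give y_p of about -0.208, so the carrier is home within their error. The handle is at about -22.5° and the tool at -26.7°, so I shift 3 mm, lower the tool to straddle the handle and sweep anticlockwise.

```bash
python3 -m jog '[0,-0.13,0,0, 0,0,0.8,0, 0,0,0.8,0, 0,0,0.85,0, 0,0,0,0]'; python3 -m jog '[-0.003,-0.115,0,-0.5, -0.003,-0.115,0,-0.5, -0.003,-0.115,0,-0.5, -0.003,-0.115,0,-0.5, -0.003,-0.115,0,-0.5, -0.003,-0.115,0,-0.5, -0.003,-0.115,0,-0.5, -0.003,-0.115,0,-0.5]'; python3 look.py
```

```text
time: 10.2
tcp_pos: [0.5412, 0.0897, 0.1339]
tcp_rot: [[0.851, -0.525, -0.008], [-0.525, -0.851, -0.001], [-0.006, 0.005, -1.0]]
ft_force: [-1.3, 1.0, -0.3]
width: 0.402
grip_force: 0.0
time: 10.87
tcp_pos: [0.551, 0.1108, 0.1385]
tcp_rot: [[0.991, -0.131, -0.002], [-0.131, -0.991, -0.002], [-0.001, 0.002, -1.0]]
ft_force: [-3.2, -3.4, 0.2]
width: 0.405
grip_force: 1.3
t 10.8667 tcp [0.551 0.111 0.138] p [ 0.055 -0.   ] pol 0.05502345067817489 -0.259361382346835 yaw_p 0.20301858653839122 w 0.4047903491473543 j6 1.8817127639088804 F [-3.187 -3.428  0.208]
top carrier [-0.188 -0.283] -0.0 -123.7 0.96
top carrier [ 0.008 -0.455] 0.0 -89.0 0.84
top carrier [ 0.156 -0.307] -0.002 -63.1 0.57
top carrier [-0.004 -0.205] 0.011 -91.2 0.38
top wheel_axis [-0.001  0.002] 0.122 105.2 0.64
top handle [ 0.056 -0.007] 0.145 -7.1 0.63
side carrier [ 0.154 -0.307] 0.004 -63.3 0.77
side carrier [-0.19  -0.286] -0.005 -123.6 0.7
side carrier [ 0.004 -0.454] 0.002 -89.5 0.63
side carrier [-0.002 -0.207] 0.008 -90.7 0.43
side wheel_axis [-0.001 -0.002] 0.123 -116.6 0.56
side index [-0.07 -0.  ] 0.118 -180.0 0.8
side red_line [-0.068  0.004] 0.122 176.8 0.91
side handle [ 0.057 -0.005] 0.141 -5.3 0.66
```

```bash
python3 -m jog '[-0.003,-0.115,0,-0.5, -0.003,-0.115,0,-0.5, -0.003,-0.115,0,-0.5, -0.003,-0.115,0,-0.5, -0.003,-0.115,0,-0.5, -0.003,-0.115,0,-0.5, -0.003,-0.115,0,-0.5, -0.003,-0.115,0,-0.5]'|grep force; python3 -m jog '[-0.003,-0.115,0,-0.5, -0.003,-0.115,0,-0.5, -0.003,-0.115,0,-0.5, -0.003,-0.115,0,-0.5, -0.003,-0.115,0,-0.5, -0.003,-0.115,0,-0.5, -0.003,-0.115,0,-0.5, -0.003,-0.115,0,-0.5]'|grep force;  python3 -m jog '[-0.003,-0.115,0,-0.5, -0.003,-0.115,0,-0.5, -0.003,-0.115,0,-0.5, -0.003,-0.115,0,-0.5, 0,0,0,0, 0,0,0,0]'|grep force; python3 look.py|grep -v carrier
```

```text
ft_force: [-0.9, -2.3, 1.1]
grip_force: 1.3
ft_force: [0.3, -2.9, -0.9]
grip_force: 1.3
ft_force: [-0.4, -1.4, -0.3]
grip_force: 0.5
t 13.3 tcp [0.531 0.162 0.138] p [0.028 0.048] pol 0.05574573485746098 59.53833239877121 yaw_p 59.96462024140454 w 0.39572770913947786 j6 0.9350844702008626 F [-0.449 -1.423 -0.321]
top wheel_axis [ 0.    -0.004] 0.121 -85.4 0.9
top index [-0.068 -0.002] 0.123 -178.6 0.7
top red_line [-0.041 -0.059] 0.123 -124.9 0.72
top handle [0.031 0.044] 0.146 55.1 0.82
side wheel_axis [-0.002  0.   ] 0.128 165.9 0.68
side index [-0.07 -0.  ] 0.122 -179.9 0.92
side red_line [-0.037 -0.059] 0.121 -122.1 0.65
side handle [0.035 0.044] 0.139 51.5 0.64
```

The red line is now about 53° beyond the pointer. Next comes the return, clockwise only, stopping short to look.

```bash
python3 -m jog '[-0.003,0.115,0,0.5, -0.003,0.115,0,0.5, -0.003,0.115,0,0.5, -0.003,0.115,0,0.5, -0.003,0.115,0,0.5, -0.003,0.115,0,0.5, -0.003,0.115,0,0.5, -0.003,0.115,0,0.5]'|grep force; python3 -m jog '[-0.003,0.115,0,0.5, -0.003,0.115,0,0.5, -0.003,0.115,0,0.5, -0.003,0.115,0,0.5, -0.003,0.115,0,0.5, -0.003,0.115,0,0.5, -0.003,0.115,0,0.5, -0.003,0.115,0,0.5]'|grep force;  python3 -m jog '[-0.003,0.115,0,0.5, -0.003,0.115,0,0.5, -0.003,0.115,0,0.5, 0,0,0,0, 0,0,0,0]'|grep force; python3 look.py|grep -v carrier
```

```text
ft_force: [-0.4, 0.6, -1.0]
grip_force: 0.2
ft_force: [0.6, 3.8, -0.0]
grip_force: 1.7
ft_force: [2.0, 3.9, -1.3]
grip_force: 1.7
t 15.65 tcp [0.553 0.115 0.138] p [0.056 0.004] pol 0.056193401839102285 4.281094428704063 yaw_p 3.087680104899906 w 0.39900982214903097 j6 1.835342262042794 F [ 1.979  3.882 -1.34 ]
top wheel_axis [ 0.001 -0.002] 0.12 -55.7 0.91
top handle [0.052 0.016] 0.144 17.4 0.68
side wheel_axis [ 0.    -0.003] 0.126 -86.4 0.59
side index [-0.07  -0.002] 0.115 -178.5 0.64
side red_line [-0.063 -0.022] 0.121 -160.5 0.58
side handle [0.057 0.014] 0.142 14.1 0.6
```

```bash
python3 -m jog '[-0.003,0.115,0,0.5, -0.003,0.115,0,0.5, -0.001,0.058,0,0.25, -0.001,0.058,0,0.25, 0,0,0,0, 0,0,0,0]'|grep force; python3 look.py|grep -v carrier; python3 look.py|grep -E 'index|red|handle'; python3 - <<'E'
from h import *
p=snap('side');cv2.imwrite('pics/s5.png',cv2.resize(p['img'][215:315,235:375,::-1],None,fx=5,fy=5,interpolation=cv2.INTER_CUBIC))
E
```

```text
ft_force: [3.2, 2.7, 1.3]
grip_force: 1.7
t 16.75 tcp [0.551 0.106 0.138] p [ 0.056 -0.005] pol 0.055910578640145536 -5.524498280799564 yaw_p -5.911363748098705 w 0.3989499703406997 j6 1.9782288975903148 F [3.156 2.666 1.331]
top wheel_axis [0.002 0.002] 0.121 48.7 0.78
top index [-0.006 -0.208] 0.007 -91.7 0.17
top handle [0.055 0.006] 0.142 5.7 0.63
side wheel_axis [ 0.002 -0.002] 0.124 -44.4 0.84
side index [-0.07   0.004] 0.119 177.0 0.83
side red_line [-0.063 -0.012] 0.12 -169.3 0.67
side handle [0.058 0.005] 0.141 4.5 0.68
top handle [0.052 0.005] 0.143 5.5 0.93
side index [-0.069 -0.001] 0.118 -179.5 0.79
side red_line [-0.066 -0.012] 0.12 -169.8 0.62
side handle [0.056 0.004] 0.14 4.2 0.97
```

View pics/s5.png

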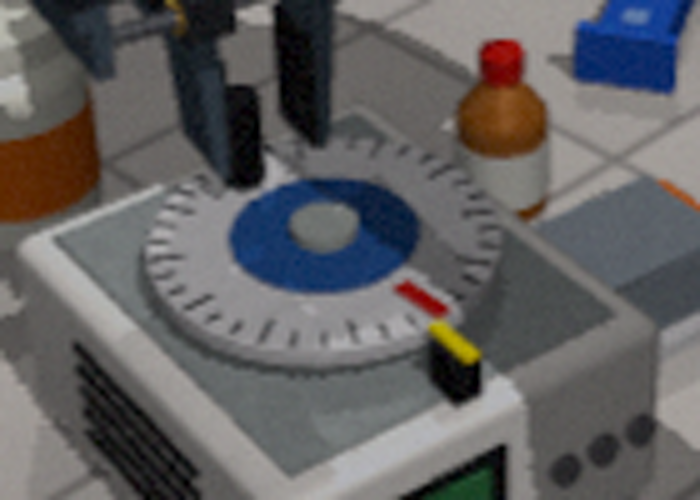

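The red line (crop (422,299)) is still a little anticlockwise of the pointer (crop (455,342)). I'll measure the remaining angle directly from the pixels.

```bash
cat > ang.py <<'E'
from h import *
A=[]
p=snap('side');hsv=cv2.cvtColor(p['img'],cv2.COLOR_RGB2HSV).astype(int);H,S,V=hsv[...,0],hsv[...,1],hsv[...,2]
roi=np.zeros(H.shape,bool);roi[255:300,255:340]=1
o=np.array([.4965,.1185])
for nm,m,z in(('red',((H<6)|(H>174))&(S>150)&(V>70),.122),('yellow',(H>20)&(H<35)&(S>130)&(V>90),.125)):
    v,u=np.nonzero(m&roi);P=ray(p,u.mean(),v.mean(),z);q=inp(P);print(nm,len(u),u.mean(),v.mean(),P,q,'ang',np.degrees(np.arctan2(-q[1],-q[0])), 'r',np.hypot(*q))
q=proj(p,np.array([.4965,.1185,.129]));print('hub px',q)
E
python3 ang.py
```

```text
red 25 318.92 274.36 [0.435 0.116 0.122] [-0.06  -0.011] ang 9.87578593230694 r 0.061274865478253115
yellow 41 325.5121951219512 282.9512195121951 [0.404 0.128 0.125] [-0.093 -0.003] ang 1.6439512922292314 r 0.09308101071149784
hub px [297.666 259.361]
```

```bash
python3 -m jog '[-0.001,0.058,0,0.25, -0.001,0.058,0,0.25, -0.001,0.058,0,0.25, -0.001,0.058,0,0.25, 0,0,0,0, 0,0,0,0]'|grep force; python3 ang.py; for i in 1 2; do python3 look.py|grep -E 'tcp|index|red|handle';done; python3 - <<'E'
from h import *
p=snap('side');cv2.imwrite('pics/s6.png',cv2.resize(p['img'][215:315,235:375,::-1],None,fx=5,fy=5,interpolation=cv2.INTER_CUBIC))
E
```

```text
ft_force: [2.4, 2.9, 0.7]
grip_force: 1.6
red 26 316.1923076923077 275.7692307692308 [0.436 0.123 0.122] [-0.061 -0.004] ang 3.3448891654620883 r 0.06079899073429584
yellow 41 325.5121951219512 282.9512195121951 [0.404 0.128 0.125] [-0.093 -0.003] ang 1.6439512922292314 r 0.09308101071149784
hub px [297.666 259.361]
t 18.6 tcp [0.548 0.1   0.137] p [ 0.054 -0.012] pol 0.05511891615122029 -12.069246268072934 yaw_p -11.954714463465434 w 0.39895972593886586 j6 2.074364599015186 F [2.294 3.115 2.128]
top handle [ 0.054 -0.002] 0.144 -2.4 0.97
side index [-0.07  -0.001] 0.118 -179.2 0.6
side red_line [-0.065 -0.002] 0.122 -178.4 0.62
side handle [ 0.057 -0.002] 0.143 -2.5 0.67
t 19.2 tcp [0.548 0.1   0.137] p [ 0.054 -0.011] pol 0.055042308100794954 -11.945100103776962 yaw_p -11.945973068674963 w 0.4013654751151842 j6 2.074385968711036 F [1.625 1.06  0.233]
top handle [0.056 0.001] 0.144 1.1 0.86
side index [-0.068 -0.001] 0.119 -179.4 0.69
side red_line [-0.063 -0.004] 0.122 -176.6 0.96
side handle [ 0.055 -0.004] 0.139 -4.1 0.85
```

View pics/s6.png

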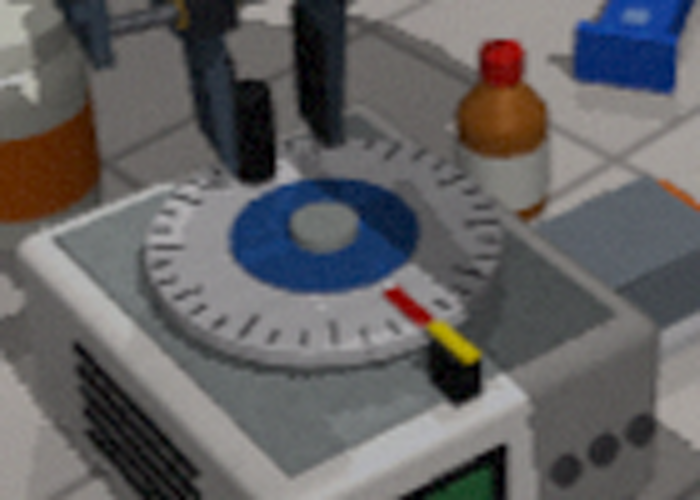

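The red line (crop (408,305)) now runs straight into the yellow pointer (crop (455,342)), within about 2°. I'll back off to the middle of the gap, lift clear and check.

```bash
python3 -m jog '[0,-0.1,0,0, 0,-0.1,0,0, 0,-0.1,0,0, 0,0,0,0, 0,0,0,0]'|grep force;  python3 -m jog '[0,0,-0.5,0, 0,0,-0.7,0, 0,0,-0.8,0, 0,0,-0.8,0, 0,0,-0.8,0, 0,0,0,0, 0,0,0,0, 0,0,0,0]'; python3 ang.py; for i in 1 2; do python3 look.py|grep -E 'tcp|index|red|handle|-0.20';done; python3 - <<'E'
from h import *
p=snap('side');cv2.imwrite('pics/s7.png',cv2.resize(p['img'][205:325,235:410,::-1],None,fx=4.5,fy=4.5,interpolation=cv2.INTER_CUBIC))
E
```

```text
ft_force: [-0.6, 0.0, -0.8]
grip_force: 0.0
time: 20.93
tcp_pos: [0.5507, 0.1071, 0.2266]
tcp_rot: [[0.942, -0.337, -0.002], [-0.337, -0.942, -0.0], [-0.002, 0.001, -1.0]]
ft_force: [-0.7, 0.4, -0.4]
width: 0.4
grip_force: 0.0
red 25 316.24 275.88 [0.436 0.123 0.122] [-0.061 -0.003] ang 3.203006603567407 r 0.06113696139936733
yellow 40 325.5 283.0 [0.404 0.128 0.125] [-0.093 -0.003] ang 1.5761149350591308 r 0.0931824114459202
hub px [297.666 259.361]
t 20.9833 tcp [0.551 0.107 0.226] p [ 0.055 -0.004] pol 0.05523030653499951 -4.223523717186935 yaw_p -11.95416154671862 w 0.39868659289744457 j6 2.086104719251116 F [ 0.781 -0.381  0.129]
top handle [ 0.056 -0.002] 0.144 -1.7 0.67
side carrier [-0.002 -0.208] 0.011 -90.5 0.51
side index [-0.069 -0.003] 0.118 -177.9 0.77
side red_line [-0.067 -0.005] 0.119 -176.0 0.97
side handle [0.057 0.002] 0.141 1.7 0.93
t 21.5833 tcp [0.551 0.107 0.228] p [ 0.056 -0.004] pol 0.05603086564980295 -3.879950624144797 yaw_p -11.954988502262191 w 0.4008598836623932 j6 2.086113132264773 F [ 1.073 -0.141  0.357]
top carrier [-0.004 -0.209] 0.01 -91.1 0.64
top red_line [0.067 0.348] -0.004 79.1 0.44
top handle [ 0.055 -0.002] 0.142 -1.6 0.81
side carrier [-0.    -0.208] 0.011 -90.0 0.42
side index [-0.07  -0.001] 0.117 -179.4 0.61
side red_line [-0.065 -0.003] 0.124 -177.1 0.71
side handle [ 0.055 -0.001] 0.141 -0.7 0.92
```

View pics/s7.png

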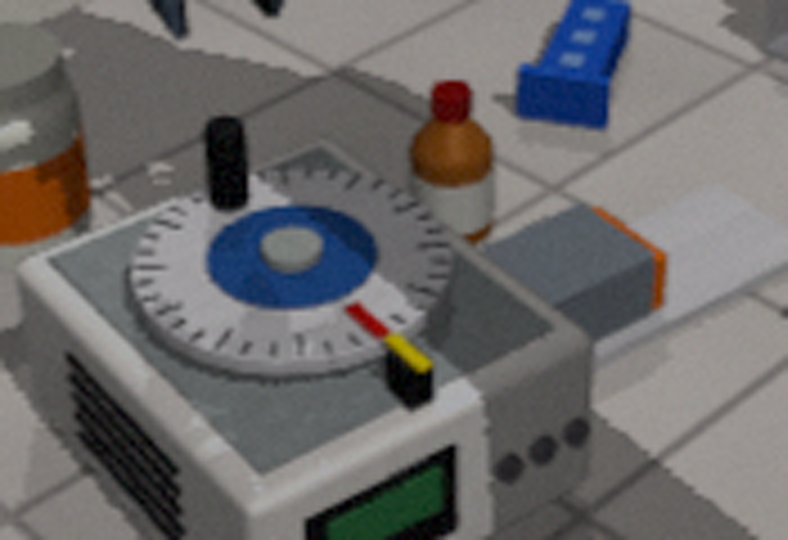

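The orange plate lies flush against the case mouth (crop (635,255)). The red line (367,320) meets the pointer (408,352), and the gripper is clear of everything. I'm handing it in.

```bash
python3 -c "
from workcell import order
print(order.job_done())"
```

```text
the job is handed in; nothing more can be done
None
```

I handed the job in at about 22 s, with no verdict returned: the carrier is home, the wheel went about 53° past the pointer and came back clockwise only to within about 2° of it, and no bottle, glassware or the rack was touched.

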